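# Set the nip screw of a roller press: down to the stop, back half a turn

## Robot

A 6-joint arm with a two-finger parallel gripper is mounted at the origin on the work surface. World frame = base frame: x ahead of the robot, y to its left, z up, the work surface at z = 0. Lengths are in mm, angles in rad, forces in N, time in s.
With the tool pointing down it reaches from about 350 to 975 mm from the base axis. Payload 7.1 kg.
Tool frame: the origin (TCP) lies on the centre line of the jaws, within the pads' length; the fingertips stand 25 mm ahead of it and the grasp point (between the pads) lies 6 mm ahead of it (ctrl.nose_length is the distance from the TCP to the fingertips, in mm); x points along the fingers, y is the direction in which the jaws open and shut, and the axes are right-handed (so a half turn about x gives the same grasp; the last joint's range is limited). The gripper opens to 88 mm and grips with 3 to 60 N. Pads are 20 mm wide; open, the fingers measure 115 mm over their backs; the gripper's body (75 mm by 178 mm) begins 61 mm behind the grasp point.
Start: joints at [-1.332, 0.423, 1.63, -0, 1.089, -0.019], TCP at [159.365, -604.324, 247.675] pointing down, gripper open.
Joint ranges: [-3, 3], [-0.9, 2.11], [0.09, 2.58], [-1.31, 4.45], [0.11, 2.69], [-2.54, 2.54]. Speed limits (rad/s): [2.39, 2.39, 3.01, 3.14, 3.14, 3.14].

## Interface

Orientations are given as a rotation vector (axis times angle).
In Python, from workcell import ctrl gives the robot as it stands.
- The arm moves only by the tool arm_command, never from a script. Its argument "deltas" is a list of rows, each a list of 4 numbers: the shift along the tool's x, y, z in m, then the turn about the tool's x in rad. In form: [[tx, ty, tz, yaw], ...]. A call has 1 to 10 rows; each row shifts and turns the pose as measured when the row begins, along the tool's axes as they then stand; what a row does not reach is not made up. A row lasts 1/10 s, in which the tool goes at most 50 mm and 8.59 degrees, less where a joint would pass 70% of its speed; a pose out of reach is approached as far as the arm can. A call is refused whole if a number of a shift passes 0.05 or a number of a turn 0.15, either way. A call with a gripper value outside its range is refused whole. "hand" is the finger opening in m, from 0 to 0.0878, set as the call begins (left out, the last holds). The fingers move at their own pace and stop on an object; the grip force is fixed at half the most. Time passes only in rows, so rows that do not move let the fingers close. It gives the time, the measured TCP pose, the force and the opening at its end, in the units of the state.
- ctrl.get_obs(): the state, without advancing time (a new reading comes with each control period).
- ctrl.get_image(name): name is "scene" or "top" or "wrist"; returns the picture (480x640x3 uint8, red, green, blue); there is no depth.
- ctrl.get_calibration(name): a dict with "fx", "fy", "cx", "cy" (pixels), "R" (3x3) and "t" (3): a world point X has camera coordinates R X + t. Camera axes: x right, y down, z forward; pixel columns grow to the right and rows downward; lengths in mm; the calibration is good to about 2 mm. A picture is of the moment at which its call begins: read the wrist's pose just before it. get_calibration takes no time and is no camera call; for the wrist camera it gives the pose at the moment of the call.
- ctrl.close_job(): hands the job in, once; it reports no verdict.
The state is a dict: "t": time; "qpos": joint angles; "qvel": joint speeds; "joint_torque": joint torques, N m; "ee_pos": TCP position; "orientation": TCP orientation; "ft_force": force on the tool from outside, world axes, zero at the start; "moment": the same for the moment, N m; "width": finger opening in mm.
Only numpy, scipy, OpenCV 4.12 (cv2) and the standard library are available. Lean on these libraries where they do the work, as an engineer would, in place of code of your own. Each camera call takes 0.05 s, during which the arm holds its last target.

## Task

Set the pressure screw at the end of the roller press that has no crank: turn its T-handle clockwise until the roller's bearing block bottoms on its stop, just firmly and without forcing it, then back it off half a turn so that the board will pass. The screw at the crank end is already set, so leave that alone, and leave the other things on the bench where they are.

Things in the scene. Friction and masses are not known exactly. Their poses are not given: they have to be found in the camera images.
- press: Bench-top roller press, fixed, grey side frames; about 480 mm along the rollers with its crank, 300 mm deep, 200 mm high. Origin: on the bench under the middle of the rollers; y along the rollers towards the crank end, z up. At y = -175 mm (no crank: the one to set) and +175 mm a vertical screw with a steel T-handle stands on the side frame's cap (100 x 22 mm, top at 154 mm).
- bar (a point): Centre of the T-handle of the screw to be set, about 192 mm above the bench: plain steel bar 60 mm long (its x), 12 mm wide (its y), 16 mm high, turning about the vertical through its centre, the highest part of the press. 18 mm clear below it. Clockwise from above (negative about z) moves screw, handle and block down, 2 mm a turn. It starts 0.15 to 0.4 turn above the stop.
- screw_nut (a point): Top of the round brass nut (22 mm across) in the cap, 166 mm above the bench, on that screw's axis. The thread drags with about 0.08 N m. Once the block meets its rubber pad the torque grows by about 3 N m per rad: 0.35 to 0.7 N m is firm, 0.9 N m is forcing it. Where the bar points at that moment differs each time.
- stop_pad (a point): Middle of the top of the black rubber stop pad (39 x 20 mm, 3 mm thick) in the window of that side frame, on which the bearing block bottoms; 83 mm above the bench, it sinks a little as it is squeezed: 0.03 mm for each 0.1 rad that the screw is turned on after bottoming.
- far_bar (a point): Centre of the like T-handle at the crank end, already set; to be left alone.
- far_screw (a joint): Turn of the crank-end screw above its stop, rad; it starts near 3.14 (half a turn) and must not be turned.
- tape_centre (a point): Roll of grey tape lying flat, 100 mm across, 48 mm high, loose; centre. Bystander.
- carton_centre (a point): Small closed paper-white carton 110 x 60 x 45 mm, loose; centre. Bystander.
- smoother_centre (a point): Hand smoothing block, rubber sole and wooden back, 100 x 55 x 42 mm, loose, on the feed board (76 mm high) beyond the rollers; centre. Bystander.

How it is judged (in metres and radians):
On the way:
1. the block has bottomed firmly: it squeezes the stop pad by 0.03 mm or more, about 0.3 N m (z of stop_pad in the frame of press below 0.08297 m), for 0.2 s.
At the end, for the whole second after the job is handed in: the screw has been backed off by half a turn, plus or minus a tenth of a turn: the T-handle's centre stands 0.8 to 1.2 mm above its height with the block just bottomed (192 mm over the bench); the crank-end screw is as it was (z of bar in the frame of press between 0.1928 and 0.1932 m and value of joint far_screw between 2.75 and 3.55 rad); the robot touches nothing.
It fails at once if the screw is forced down hard (stop pad squeezed by over 0.1 mm, about 0.9 N m) (z of stop_pad in the frame of press below 0.0829 m).
It fails at once if the crank-end screw is turned (value of joint far_screw below 2.75 rad or value of joint far_screw above 3.55 rad).
It fails at once if a bystander is shifted over 20 mm (distance of any of tape_centre, carton_centre, smoother_centre from where it was at the start of the episode above 0.02 m).
It also fails if it takes over 67 s, if anything falls off the work surface, if the arm or the gripper's body presses on something with over 40 N, if the wrist force passes 120 N, or if a joint passes its speed limit or range.

## Working session

There is one attempt and no reset: what is moved stays moved. The work goes in short steps, Python scripts to look and compute and a tool call to move; the robot and the scene stay as the last step left them, time stands still between calls to the robot, and variables do not carry over. Pictures are saved under pics/ and viewed, and the job is handed in when it is done.

Besides the shell and the picture viewer there is one more tool, called after ">>>" as name(argument=value, ...) on one line, values as JSON. arm_command: Moves the arm, as the interface text tells. Its arguments: {"type":"object","properties":{"deltas":{"type":"array","items":{"type":"array","items":{"type":"number"}}},"hand":{"type":"number"}},"required":["deltas"]}

```bash
mkdir -p pics; python3 - <<'E'
from workcell import ctrl
import cv2
o=ctrl.get_obs(); print(o)
for n in ["scene","top","wrist"]:
    c=ctrl.get_calibration(n); print(n,c)
    cv2.imwrite(f"pics/{n}0.png",ctrl.get_image(n)[:,:,::-1])
E
```

```text
{'t': 0.0, 'qpos': array([-1.33199172e+00,  4.23839939e-01,  1.63071806e+00, -4.49432208e-05,
        1.08855892e+00, -1.89795296e-02]), 'qvel': array([ 3.08234279e-04,  1.54700955e-03,  6.40461727e-04, -4.90487461e-05,
        7.35851795e-04,  2.67445421e-04]), 'joint_torque': array([ 9.66374173e-04, -5.44623077e+01, -2.73666143e+01,  6.45233877e-02,
        2.27008830e-02, -1.38972964e-04]), 'ee_pos': array([ 159.23845054, -603.83033145,  246.89119431]), 'orientation': array([ 2.08441836,  0.27180083, -2.08485298]), 'ft_force': array([ 0.17418372, -0.74960699, -0.23527698]), 'moment': array([ 0.00341141,  0.01349957, -0.0194173 ]), 'width': 87.87331216269718}
scene {'fx': 499.44786833177307, 'fy': 499.44786833177307, 'cx': 318.5845272901673, 'cy': 243.54945421143375, 'R': array([[-0.55732745,  0.83016825,  0.01438048],
       [ 0.63409813,  0.43675055, -0.63809758],
       [-0.53600903, -0.34651066, -0.7698212 ]]), 't': array([ 277.4340162, -251.4010542, 1446.4788325])}
top {'fx': 508.49480860072646, 'fy': 508.49480860072646, 'cx': 327.7120378938764, 'cy': 242.78676124112732, 'R': array([[-0.01312552, -0.9998875 , -0.00725939],
       [-0.99821896,  0.01352546, -0.05810313],
       [ 0.05819478,  0.00648383, -0.99828419]]), 't': array([  47.25918373,  523.45708799, 1067.7028894 ])}
wrist {'fx': 414.34582035107815, 'fy': 414.34582035107815, 'cx': 320.7943709348174, 'cy': 239.00311203389677, 'R': array([[ 2.54635273e-01, -9.67037138e-01,  2.26938419e-04],
       [-9.31239577e-01, -2.45145969e-01,  2.69622521e-01],
       [-2.60679358e-01, -6.88667381e-02, -9.62966066e-01]]), 't': array([-625.06836227,  -31.69470137,  391.04697573])}
```

View pics/scene0.png

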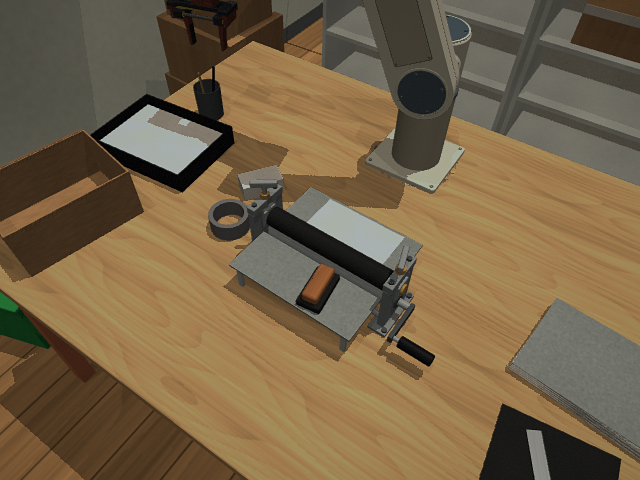

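View pics/top0.png

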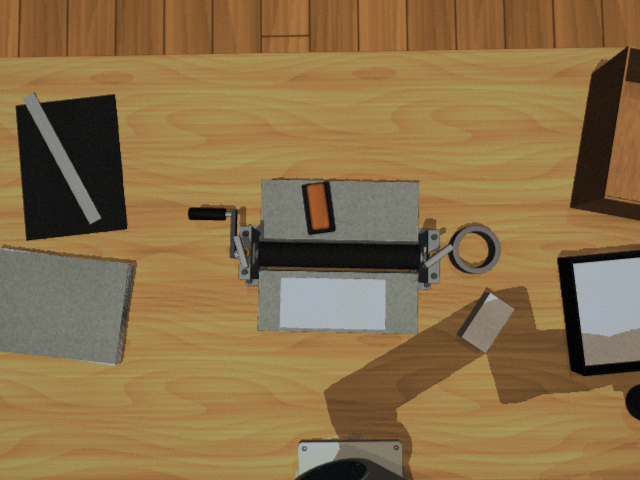

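View pics/wrist0.png

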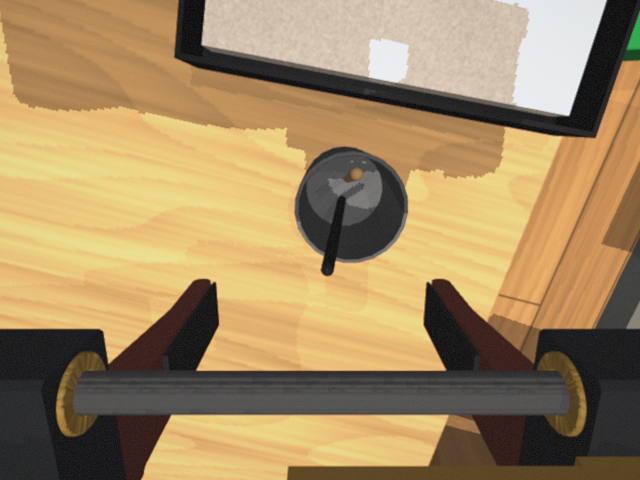

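The top view shows the press in the middle, with the crank on the left (+y). The no-crank T-handle is near (438,256), with the tape at (474,249) beside it. I'll zoom in there.

```bash
python3 - <<'E'
import cv2
a=cv2.imread("pics/top0.png")[215:295,400:510]
cv2.imwrite("pics/z1.png",cv2.resize(a,None,fx=7,fy=7,interpolation=cv2.INTER_CUBIC))
a=cv2.imread("pics/scene0.png")[150:250,200:310]
cv2.imwrite("pics/z2.png",cv2.resize(a,None,fx=6,fy=6,interpolation=cv2.INTER_CUBIC))
E
```

```text
(no output)
```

View pics/z1.png

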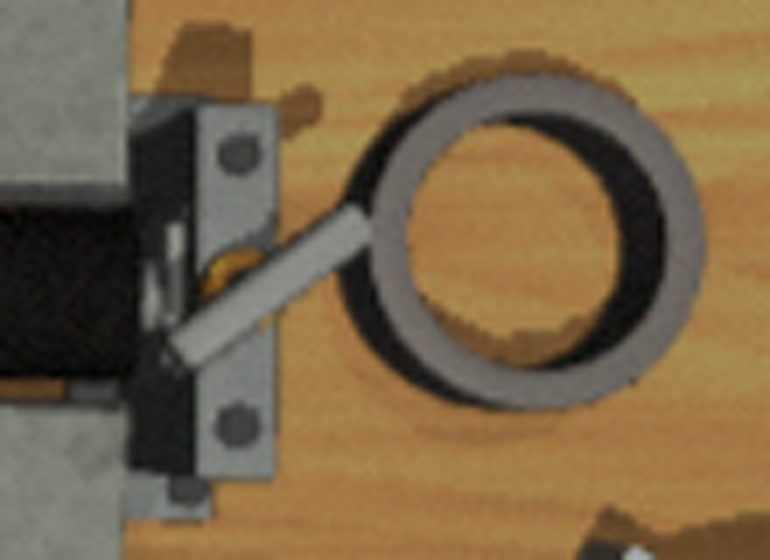

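View pics/z2.png

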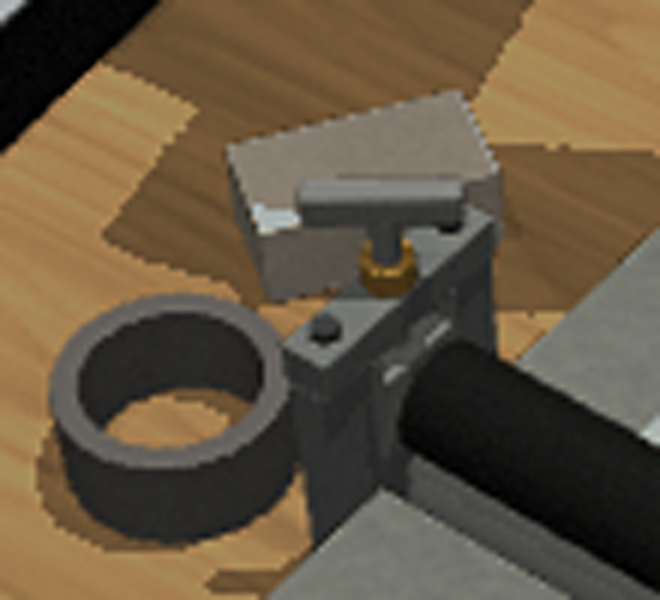

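```bash
cat > h.py <<'E'
import numpy as np, cv2
from workcell import ctrl
from scipy.spatial.transform import Rotation as Ro
def ray(c,u,v,z):
    R=np.array(c["R"]);t=np.array(c["t"])
    C=-R.T@t; d=R.T@np.array([(u-c["cx"])/c["fx"],(v-c["cy"])/c["fy"],1])
    return C+d*(z-C[2])/d[2]
def proj(c,X):
    p=np.array(c["R"])@np.array(X)+np.array(c["t"]); return c["fx"]*p[0]/p[2]+c["cx"],c["fy"]*p[1]/p[2]+c["cy"]
def st():
    o=ctrl.get_obs(); print("t",round(o["t"],2),"q",o["qpos"].round(3),"p",o["ee_pos"].round(2),"F",o["ft_force"].round(1),"M",o["moment"].round(3),"w",round(o["width"],2)); 
    R=Ro.from_rotvec(o["orientation"]).as_matrix(); print(R.round(4)); return o,R
E
python3 - <<'E'
from h import *
c=ctrl.get_calibration("top")
f=lambda x,y:(x/7+400-.43,y/7+215-.43)
for n,q in dict(L1=(172,345),L2=(190,370),R1=(350,203),R2=(372,240)).items(): print(n,ray(c,*f(*q),200.5))
print(ray(c,*f(271,289),200.5), "tape", ray(c,*f(537,240),48))
s=ctrl.get_calibration("scene")
g=lambda x,y:(x/6+200-.4,y/6+150-.4)
print("scene bar", ray(s,*g(380,190),200.5))
st()
E
```

```text
L1 [ 473.83926248 -130.0186305   200.5       ]
L2 [ 467.50721313 -134.38107566  200.5       ]
R1 [ 508.95832925 -175.6243074   200.5       ]
R2 [ 499.56317354 -180.89685498  200.5       ]
[ 487.57604552 -155.21281534  200.5       ] tape [ 505.47146751 -265.80623693   48.        ]
scene bar [ 491.00132803 -153.26709797  200.5       ]
t 0.15 q [-1.332  0.424  1.63  -0.     1.089 -0.019] p [ 159.29 -603.97  247.08] F [-0.  -0.3  0.4] M [ 0.022 -0.004 -0.003] w 87.43
[[-3.000e-04  2.550e-01 -9.669e-01]
 [ 1.100e-03 -9.669e-01 -2.550e-01]
 [-1.000e+00 -1.100e-03 -0.000e+00]]
```

>>> arm_command(deltas=[[-0.01,-0.01,-0.015,0],[-0.01,-0.02,-0.03,0],[-0.005,-0.028,-0.035,0],[-0.005,-0.028,-0.035,0],[-0.005,-0.028,-0.035,0],[-0.005,-0.028,-0.035,0],[0,-0.028,-0.035,0],[0,-0.028,-0.035,0],[0,-0.028,-0.035,0],[0,-0.028,-0.035,0]])

```text
t: 1.15
ee_pos: [417.6, -259.8, 293.5]
orientation: [2.093, 0.262, -2.084]
ft_force: [0.7, -0.0, -0.4]
width: 87.9
```

```bash
python3 - <<'E'
from h import *
o,R=st()
print(R.T@(np.array([488,-155,290])-o["ee_pos"]))
E
```

```text
t 1.15 q [-0.582  0.168  1.875  0.003  1.095  0.737] p [ 417.64 -259.78  293.54] F [ 0.7 -0.  -0.4] M [-0.062 -0.034 -0.047] w 87.87
[[ 4.400e-03  2.473e-01 -9.689e-01]
 [ 3.000e-04 -9.689e-01 -2.473e-01]
 [-1.000e+00  8.000e-04 -4.400e-03]]
[  3.88660727 -84.12590063 -94.06747871]
```

>>> arm_command(deltas=[[0,-0.028,-0.0315,0],[0,-0.028,-0.0315,0],[0,-0.02,-0.022,0],[0,-0.008,-0.009,0],[0,0,0,-0.1],[0,0,0,-0.15],[0,0,0,-0.15],[0,0,0,-0.15],[0,0,0,-0.15],[0,0,0,-0.15]])

```text
t: 2.15
ee_pos: [489.0, -139.9, 298.5]
orientation: [1.544, 0.952, -1.532]
ft_force: [0.0, 0.6, 0.3]
width: 87.9
```

>>> arm_command(deltas=[[0,0,0,-0.15],[0,0,0,-0.15],[0,0,0,-0.15],[0,0,0,-0.15],[0,0,0,-0.15],[0,0,0,-0.15],[0,0,0,-0.15],[0,0,0,0]])

```text
t: 2.95
ee_pos: [483.8, -140.4, 300.6]
orientation: [0.765, 1.428, -0.761]
ft_force: [0.2, 0.1, 0.2]
width: 88.0
```

```bash
python3 - <<'E'
from h import *
o,R=st()
c=ctrl.get_calibration("wrist"); print(c["R"].round(4).tolist(),c["t"])
cv2.imwrite("pics/w1.png",ctrl.get_image("wrist")[:,:,::-1])
print(np.degrees(np.arctan2(R[1,1],R[0,1])), proj(c,[488,-155,200.5]))
print(R.T@(np.array([488,-155,290])-o["ee_pos"]))
np.savez("w1.npz",**{k:np.array(v) for k,v in c.items()})
E
```

```text
t 2.95 q [-0.307  0.178  1.844  0.002  1.114 -0.9  ] p [ 483.81 -140.43  300.62] F [0.2 0.1 0.2] M [-0.04  -0.093  0.059] w 87.95
[[ 5.400e-03  8.299e-01  5.578e-01]
 [ 1.000e-04  5.578e-01 -8.300e-01]
 [-1.000e+00  4.500e-03  3.000e-03]]
[[0.8301, 0.5576, 0.004], [0.5353, -0.799, 0.274], [0.156, -0.2253, -0.9617]] [-325.23784846 -420.61415334  334.92428219]
33.905885081221484 (np.float64(311.35840350435484), np.float64(270.7680025184886))
[10.63663239 -4.69557701 14.39735206]
```

View pics/w1.png

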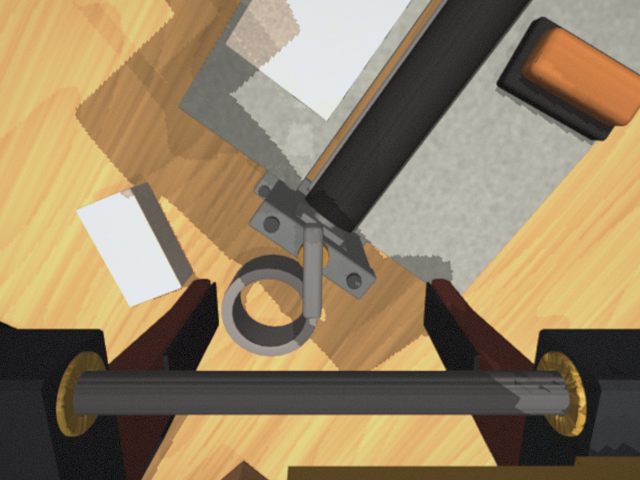

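```bash
python3 - <<'E'
import cv2
a=cv2.imread("pics/w1.png")[205:335,260:380]
cv2.imwrite("pics/z3.png",cv2.resize(a,None,fx=4.6,fy=4.6,interpolation=cv2.INTER_CUBIC))
E
```

```text
(no output)
```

View pics/z3.png

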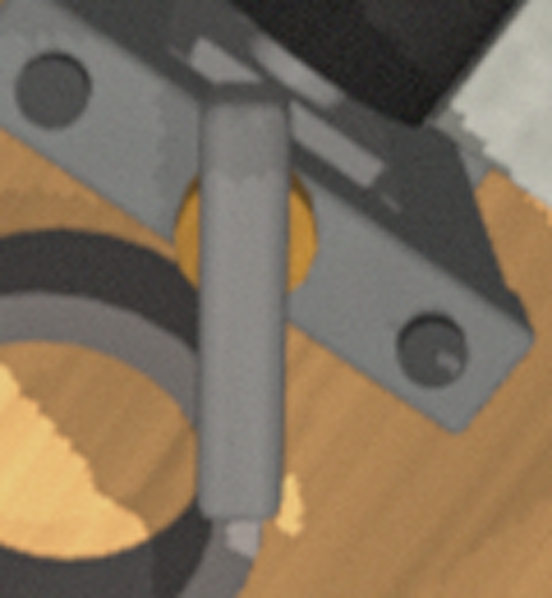

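```bash
python3 - <<'E'
from h import *
c={k:v for k,v in np.load("w1.npz").items()}
f=lambda x,y:((x+.5)/4.6+260-.5,(y+.5)/4.6+205-.5)
P=[ray(c,*f(*q),200.5) for q in [(203,103),(289,103),(199,516),(278,516)]]
for p in P: print(p)
a=(P[0]+P[1])/2;b=(P[2]+P[3])/2
print((a+b)/2,np.linalg.norm(a-b),np.degrees(np.arctan2(*(b-a)[1::-1])))
n=ray(c,*f(246,235),166); print("nut",n)
o,R=st()
ctr=(a+b)/2; print(R.T@(ctr-o["ee_pos"]))
E
```

```text
[ 469.01537401 -134.52673905  200.5       ]
[ 478.21986713 -128.35756573  200.5       ]
[ 500.60591653 -183.72205527  200.5       ]
[ 509.61824382 -177.69465426  200.5       ]
[ 489.36485037 -156.07525358  200.5       ] 58.47272596729076 -57.41039403259795
nut [ 489.40066079 -156.06278928  166.        ]
t 3.0 q [-0.307  0.178  1.844  0.002  1.114 -0.896] p [ 483.85 -140.43  300.64] F [0.5 0.9 0.3] M [-0.019 -0.116 -0.002] w 87.81
[[ 5.500e-03  8.322e-01  5.545e-01]
 [ 1.000e-04  5.545e-01 -8.322e-01]
 [-1.000e+00  4.600e-03  3.000e-03]]
[100.1716189   -4.54630171  15.7842527 ]
```

>>> arm_command(deltas=[[0,-0.0045,0.0158,0.02],[0.01,0,0,0],[0.02,0,0,0],[0.02,0,0,0],[0.01,0,0,0],[0.005,0,0,0],[0,0,0,0]])

```text
t: 3.7
ee_pos: [489.5, -159.3, 231.9]
orientation: [0.798, 1.415, -0.793]
ft_force: [-0.2, -0.5, 0.3]
width: 87.7
```

```bash
python3 - <<'E'
from h import *
o,R=st()
print(np.degrees(np.arctan2(R[1,1],R[0,1])),R.T@(np.array([489.4,-156.1,199])-o["ee_pos"]))
E
```

```text
t 3.7 q [-0.339  0.28   1.888  0.002  0.967 -0.889] p [ 489.48 -159.25  231.93] F [-0.2 -0.5  0.3] M [-0.049 -0.13   0.035] w 87.67
[[ 5.900e-03  8.530e-01  5.219e-01]
 [-2.000e-04  5.219e-01 -8.530e-01]
 [-1.000e+00  4.900e-03  3.300e-03]]
31.46203431230456 [32.92322693  1.41209056 -2.84095674]
```

>>> arm_command(deltas=[[0,0.0014,-0.0028,-0.02],[0.01,0,0,0],[0.01,0,0,0],[0.005,0,0,0],[0,0,0,0]])

```text
t: 4.2
ee_pos: [490.5, -156.1, 206.5]
orientation: [0.781, 1.418, -0.776]
ft_force: [-0.5, -0.3, 0.2]
width: 87.9
```

```bash
python3 - <<'E'
from h import *
o,R=st()
c=ctrl.get_calibration("wrist")
cv2.imwrite("pics/w2.png",ctrl.get_image("wrist")[:,:,::-1])
np.savez("w2.npz",**{k:np.array(v) for k,v in c.items()})
print(np.degrees(np.arctan2(R[1,1],R[0,1])),R.T@(np.array([489.4,-156.1,199])-o["ee_pos"]))
E
```

```text
t 4.2 q [-0.332  0.315  1.91   0.002  0.908 -0.904] p [ 490.46 -156.08  206.51] F [-0.5 -0.3  0.2] M [-0.013 -0.122 -0.009] w 87.91
[[ 0.0089  0.8416  0.54  ]
 [-0.0012  0.54   -0.8417]
 [-1.      0.0068  0.0058]]
32.683383083677725 [ 7.50312233 -0.95087153 -0.59656773]
```

View pics/w2.png

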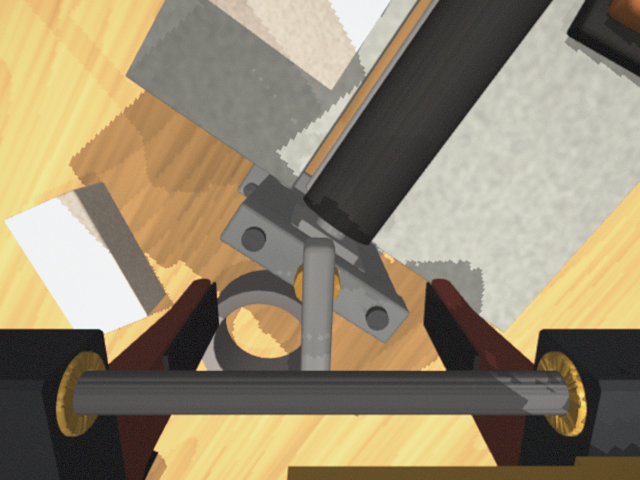

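```bash
python3 - <<'E'
from h import *
c={k:v for k,v in np.load("w2.npz").items()}
print("nut",ray(c,318,283,166),"barmid",ray(c,317.5,303,200.5),"end",ray(c,317.5,240,200.5))
a=ray(c,317.5,240,200.5); print(a+30*np.array([np.cos(np.radians(-57.4)),np.sin(np.radians(-57.4)),0]))
a=cv2.imread("pics/w2.png")[220:380,240:400]
cv2.imwrite("pics/z4.png",cv2.resize(a,None,fx=3.6,fy=3.6,interpolation=cv2.INTER_CUBIC))
E
```

```text
nut [ 489.40761028 -155.00037933  166.        ] barmid [ 486.06928825 -150.11734887  200.5       ] end [ 472.72749555 -129.20719317  200.5       ]
[ 488.8906191  -154.48076508  200.5       ]
```

View pics/z4.png

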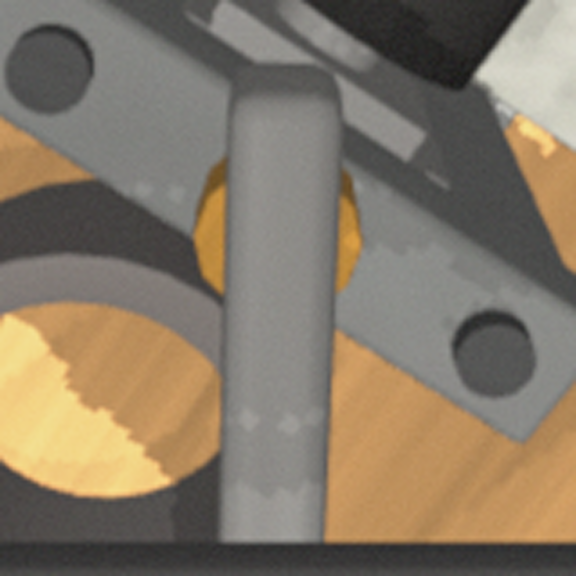

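```bash
python3 - <<'E'
from h import *
c={k:v for k,v in np.load("w2.npz").items()}
f=lambda x,y:((x+.5)/3.6+240-.5,(y+.5)/3.6+220-.5)
a=ray(c,*f(285,95),200.5);b=ray(c,*f(272,530),200.5)
d=(b-a)/np.linalg.norm(b-a);print(a,b,np.degrees(np.arctan2(d[1],d[0])),a+29.5*d)
o,R=st(); X=a+29.5*d; X[2]=199; print(R.T@(X-o["ee_pos"]))
E
```

```text
[ 474.35270614 -130.87321011  200.5       ] [ 500.13081031 -173.85487502  200.5       ] -59.04692336905418 [ 489.52561549 -156.17208008  200.5       ]
t 4.25 q [-0.332  0.315  1.91   0.002  0.908 -0.904] p [ 490.55 -156.13  206.78] F [-0.9  0.6  0.1] M [ 0.001 -0.105 -0.005] w 87.88
[[ 0.0091  0.8417  0.5399]
 [-0.0013  0.54   -0.8417]
 [-1.      0.007   0.006 ]]
[ 7.77347224 -0.94082044 -0.56755438]
```

>>> arm_command(deltas=[[0.004,-0.001,-0.0006,0.02],[0.004,0,0,0],[0,0,0,0]])

```text
t: 4.55
ee_pos: [489.7, -156.3, 198.5]
orientation: [0.798, 1.41, -0.793]
ft_force: [0.0, -0.4, 0.6]
width: 87.9
```

```bash
python3 - <<'E'
from h import *
o,R=st()
print(np.degrees(np.arctan2(R[1,1],R[0,1])),R.T@(np.array([489.5,-156.1,199])-o["ee_pos"]))
E
```

```text
t 4.55 q [-0.333  0.326  1.918  0.002  0.888 -0.883] p [ 489.7  -156.31  198.52] F [ 0.  -0.4  0.6] M [-0.004 -0.151 -0.002] w 87.92
[[ 0.01    0.8533  0.5213]
 [-0.0016  0.5213 -0.8534]
 [-0.9999  0.0077  0.0066]]
31.420200823088894 [-0.47905786 -0.06029906 -0.27711278]
```

Centred. Close on the bar.

>>> arm_command(deltas=[[0,0,0,0],[0,0,0,0],[0,0,0,0],[0,0,0,0],[0,0,0,0],[0,0,0,0],[0,0,0,0],[0,0,0,0]], hand=0.0)

```text
t: 5.35
ee_pos: [490.1, -156.5, 199.1]
orientation: [0.798, 1.409, -0.792]
ft_force: [0.1, -0.5, -0.7]
width: 27.3
```

```bash
cat > s.py <<'E'
from h import *
o,R=st()
print("yang deg",np.degrees(np.arctan2(R[1,1],R[0,1])).round(2),"off mm",(R.T@(np.array([489.7,-156.3,198.4])-o["ee_pos"])).round(2))
E
python3 s.py
```

```text
t 5.35 q [-0.333  0.325  1.917  0.002  0.888 -0.883] p [ 490.1  -156.47  199.08] F [ 0.1 -0.5 -0.7] M [ 0.028 -0.115 -0.039] w 27.3
[[ 0.011   0.8534  0.5212]
 [-0.0019  0.5213 -0.8534]
 [-0.9999  0.0084  0.0074]]
yang deg 31.42 off mm [ 0.68 -0.25 -0.36]
```

>>> arm_command(deltas=[[0,0,0,0],[0,0,0,0],[0,0,0,0],[0,0,0,0],[0,0,0,0]])

```text
t: 5.85
ee_pos: [489.3, -156.8, 199.1]
orientation: [0.797, 1.41, -0.793]
ft_force: [-1.0, -0.1, 0.4]
width: 12.1
```

```bash
python3 s.py
```

```text
t 5.85 q [-3.340e-01  3.250e-01  1.918e+00  1.000e-03  8.890e-01 -8.830e-01] p [ 489.32 -156.81  199.06] F [-1.  -0.1  0.4] M [-0.162  0.093 -0.053] w 12.13
[[ 0.0095  0.8532  0.5215]
 [-0.0025  0.5215 -0.8532]
 [-1.      0.0068  0.007 ]]
yang deg 31.43 off mm [ 0.66  0.58 -0.24]
```

>>> arm_command(deltas=[[0,0,0,0.05],[0,0,0,0.05],[0,0,0,0.05],[0,0,0,0.05]])

```text
t: 6.25
ee_pos: [489.2, -156.9, 199.0]
orientation: [0.954, 1.343, -0.949]
ft_force: [-1.4, -0.5, 0.7]
width: 11.8
```

```bash
python3 s.py
```

```text
t 6.25 q [-0.334  0.325  1.918  0.     0.889 -0.677] p [ 489.18 -156.94  199.  ] F [-1.4 -0.5  0.7] M [-0.253  0.182  0.117] w 11.85
[[ 0.0092  0.9418  0.3361]
 [-0.003   0.3361 -0.9418]
 [-1.      0.0076  0.0059]]
yang deg 19.64 off mm [ 0.61  0.7  -0.44]
```

>>> arm_command(deltas=[[0,0,0,0.06],[0,0,0,0.06],[0,0,0,0.06],[0,0,0,0.06],[0,0,0,0.06],[0,0,0,0.06],[0,0,0,0.06],[0,0,0,0.06],[0,0,0,0.06],[0,0,0,0.0]])

```text
t: 7.25
ee_pos: [488.6, -157.2, 198.8]
orientation: [1.368, 1.09, -1.363]
ft_force: [-1.1, 0.4, 0.1]
width: 11.9
```

```bash
python3 s.py
```

```text
t 7.25 q [-0.334  0.325  1.918 -0.002  0.89  -0.115] p [ 488.59 -157.19  198.82] F [-1.1  0.4  0.1] M [-0.277  0.176  0.13 ] w 11.87
[[ 0.0075  0.9765 -0.2156]
 [-0.0043 -0.2156 -0.9765]
 [-1.      0.0082  0.0026]]
yang deg -12.45 off mm [ 0.43  0.89 -1.11]
```

>>> arm_command(deltas=[[0,0,0,0.04],[0,0,0,0.04],[0,0,0,0.04],[0,0,0,0]])

```text
t: 7.65
ee_pos: [488.4, -157.2, 198.8]
orientation: [1.452, 1.024, -1.446]
ft_force: [-1.3, -0.8, 0.8]
width: 11.9
```

```bash
python3 s.py
```

```text
t 7.65 q [-0.333  0.325  1.919 -0.003  0.89   0.002] p [ 488.44 -157.2   198.76] F [-1.3 -0.8  0.8] M [-0.248  0.18   0.027] w 11.91
[[ 0.007   0.9448 -0.3277]
 [-0.0046 -0.3276 -0.9448]
 [-1.      0.0081  0.002 ]]
yang deg -19.13 off mm [ 0.37  0.89 -1.27]
```

>>> arm_command(deltas=[[0,0,0,0.04],[0,0,0,0.04],[0,0,0,0]])

```text
t: 7.95
ee_pos: [488.4, -157.2, 198.8]
orientation: [1.505, 0.979, -1.499]
ft_force: [-1.1, -0.3, 0.7]
width: 11.9
```

```bash
python3 s.py
```

```text
t 7.95 q [-0.333  0.325  1.919 -0.003  0.89   0.078] p [ 488.37 -157.18  198.76] F [-1.1 -0.3  0.7] M [-0.276  0.217  0.015] w 11.9
[[ 0.0068  0.9174 -0.3978]
 [-0.0047 -0.3978 -0.9175]
 [-1.      0.0081  0.0016]]
yang deg -23.44 off mm [ 0.36  0.87 -1.34]
```

>>> arm_command(deltas=[[0,0,0,0.04],[0,0,0,0.04],[0,0,0,0.04]])

```text
t: 8.25
ee_pos: [488.2, -157.2, 198.7]
orientation: [1.585, 0.906, -1.579]
ft_force: [-0.9, -0.7, 1.8]
width: 11.7
```

```bash
python3 s.py
```

```text
t 8.25 q [-0.333  0.325  1.919 -0.003  0.891  0.193] p [ 488.25 -157.18  198.71] F [-0.9 -0.7  1.8] M [-0.311  0.211  0.022] w 11.73
[[ 6.400e-03  8.656e-01 -5.006e-01]
 [-4.700e-03 -5.006e-01 -8.657e-01]
 [-1.000e+00  7.900e-03  9.000e-04]]
yang deg -30.04 off mm [ 0.32  0.81 -1.49]
```

```bash
cat > s.py <<'E'
from h import *
o=ctrl.get_obs(); R=Ro.from_rotvec(o["orientation"]).as_matrix()
print("t",round(o["t"],2),"q6",o["qpos"][5].round(4),"tau6",o["joint_torque"][5].round(3),"p",o["ee_pos"].round(2),"F",o["ft_force"].round(1),"M",o["moment"].round(3),"w",round(o["width"],2),"yang rad",np.arctan2(R[1,1],R[0,1]).round(4))
E
python3 s.py
```

```text
t 8.25 q6 0.1929 tau6 -0.434 p [ 488.25 -157.18  198.71] F [-0.9 -0.7  1.8] M [-0.311  0.211  0.022] w 11.73 yang rad -0.5243
```

>>> arm_command(deltas=[[0,0,0,0.04],[0,0,0,0.04],[0,0,0,0.04]])

```text
t: 8.55
ee_pos: [488.1, -157.1, 198.7]
orientation: [1.664, 0.827, -1.658]
ft_force: [-1.9, -1.4, -0.2]
width: 11.8
```

```bash
python3 s.py
```

```text
t 8.55 q6 0.3095 tau6 -0.425 p [ 488.1  -157.13  198.67] F [-1.9 -1.4 -0.2] M [-0.296  0.31   0.071] w 11.85 yang rad -0.6406
```

>>> arm_command(deltas=[[0,0,0,0.04],[0,0,0,0.04],[0,0,0,0.04]])

```text
t: 8.85
ee_pos: [488.0, -157.1, 198.6]
orientation: [1.742, 0.743, -1.736]
ft_force: [-1.7, -0.8, -0.1]
width: 11.8
```

```bash
python3 s.py
```

```text
t 8.85 q6 0.426 tau6 -0.426 p [ 487.99 -157.08  198.64] F [-1.7 -0.8 -0.1] M [-0.281  0.29   0.098] w 11.81 yang rad -0.757
```

>>> arm_command(deltas=[[0,0,0,0.04],[0,0,0,0.04]])

```text
t: 9.05
ee_pos: [487.9, -157.1, 198.6]
orientation: [1.793, 0.684, -1.787]
ft_force: [-0.7, -0.6, 1.3]
width: 12.0
```

```bash
python3 s.py
```

```text
t 9.05 q6 0.5037 tau6 -0.426 p [ 487.91 -157.05  198.63] F [-0.7 -0.6  1.3] M [-0.221  0.328  0.124] w 11.98 yang rad -0.8346
```

>>> arm_command(deltas=[[0,0,0,0.04],[0,0,0,0.04],[0,0,0,0.04]])

```text
t: 9.35
ee_pos: [487.8, -157.0, 198.6]
orientation: [1.868, 0.591, -1.862]
ft_force: [-1.6, 0.1, 1.5]
width: 11.9
```

```bash
python3 s.py
```

```text
t 9.35 q6 0.6202 tau6 -0.426 p [ 487.78 -156.99  198.57] F [-1.6  0.1  1.5] M [-0.266  0.294  0.096] w 11.89 yang rad -0.951
```

>>> arm_command(deltas=[[0,0,0,0.04],[0,0,0,0.04]])

```text
t: 9.55
ee_pos: [487.7, -156.9, 198.6]
orientation: [1.916, 0.526, -1.91]
ft_force: [-0.4, 0.2, 1.0]
width: 11.4
```

```bash
python3 s.py
```

```text
t 9.55 q6 0.6979 tau6 -0.426 p [ 487.72 -156.91  198.56] F [-0.4  0.2  1. ] M [-0.214  0.312  0.039] w 11.39 yang rad -1.0285
```

>>> arm_command(deltas=[[0,0,0,0.04],[0,0,0,0.04],[0,0,0,0.04]])

```text
t: 9.85
ee_pos: [487.6, -156.8, 198.5]
orientation: [1.987, 0.424, -1.981]
ft_force: [-2.7, -1.2, 1.5]
width: 11.5
```

```bash
python3 s.py
```

```text
t 9.85 q6 0.8145 tau6 -0.427 p [ 487.6  -156.85  198.5 ] F [-2.7 -1.2  1.5] M [-0.247  0.294  0.071] w 11.52 yang rad -1.1449
```

>>> arm_command(deltas=[[0,0,0,0.04],[0,0,0,0.04]])

```text
t: 10.05
ee_pos: [487.6, -156.7, 198.5]
orientation: [2.033, 0.352, -2.027]
ft_force: [-2.3, -1.1, 1.4]
width: 12.0
```

```bash
python3 s.py
```

```text
t 10.05 q6 0.8922 tau6 -0.427 p [ 487.56 -156.75  198.48] F [-2.3 -1.1  1.4] M [-0.206  0.367  0.11 ] w 12.02 yang rad -1.2225
```

>>> arm_command(deltas=[[0,0,0,0.04],[0,0,0,0.04],[0,0,0,0.04]])

```text
t: 10.35
ee_pos: [487.5, -156.6, 198.4]
orientation: [2.1, 0.239, -2.093]
ft_force: [-0.5, -1.0, 1.2]
width: 11.7
```

```bash
python3 s.py
```

```text
t 10.35 q6 1.0088 tau6 -0.427 p [ 487.47 -156.58  198.44] F [-0.5 -1.   1.2] M [-0.198  0.357  0.073] w 11.73 yang rad -1.339
```

>>> arm_command(deltas=[[0,0,0,0.04],[0,0,0,0.04]])

```text
t: 10.55
ee_pos: [487.5, -156.5, 198.4]
orientation: [2.142, 0.161, -2.136]
ft_force: [-1.3, -1.6, 0.8]
width: 11.8
```

```bash
python3 s.py
```

```text
t 10.55 q6 1.0865 tau6 -0.427 p [ 487.47 -156.5   198.45] F [-1.3 -1.6  0.8] M [-0.216  0.328  0.081] w 11.79 yang rad -1.4166
```

>>> arm_command(deltas=[[0,0,0,0.04],[0,0,0,0.04],[0,0,0,0.04]])

```text
t: 10.85
ee_pos: [487.4, -156.4, 198.4]
orientation: [2.204, 0.037, -2.197]
ft_force: [-1.5, -0.7, 0.8]
width: 11.4
```

```bash
python3 s.py
```

```text
t 10.85 q6 1.203 tau6 -0.394 p [ 487.41 -156.39  198.4 ] F [-1.5 -0.7  0.8] M [-0.175  0.354  0.165] w 11.44 yang rad -1.533
```

>>> arm_command(deltas=[[0,0,0,0.04],[0,0,0,0.04]])

```text
t: 11.05
ee_pos: [487.4, -156.3, 198.4]
orientation: [-2.207, 0.047, 2.2]
ft_force: [-1.2, 0.3, 0.9]
width: 11.8
```

```bash
python3 s.py
```

```text
t 11.05 q6 1.2803 tau6 -0.206 p [ 487.36 -156.29  198.4 ] F [-1.2  0.3  0.9] M [-0.187  0.426  0.304] w 11.76 yang rad -1.61
```

>>> arm_command(deltas=[[0,0,0,0.03],[0,0,0,0.03]])

```text
t: 11.25
ee_pos: [487.3, -156.2, 198.4]
orientation: [-2.176, 0.11, 2.17]
ft_force: [-1.8, -1.0, 1.3]
width: 11.9
```

```bash
python3 s.py
```

```text
t 11.25 q6 1.3391 tau6 0.032 p [ 487.33 -156.23  198.41] F [-1.8 -1.   1.3] M [-0.135  0.412  0.446] w 11.91 yang rad -1.6685
```

>>> arm_command(deltas=[[0,0,0,0.015],[0,0,0,0.005],[0,0,0,0.005],[0,0,0,0.005]])

```text
t: 11.65
ee_pos: [487.3, -156.1, 198.4]
orientation: [-2.16, 0.141, 2.155]
ft_force: [-0.6, -0.3, 1.4]
width: 11.6
```

```bash
python3 s.py
```

```text
t 11.65 q6 1.3687 tau6 0.434 p [ 487.27 -156.15  198.4 ] F [-0.6 -0.3  1.4] M [-0.158  0.341  0.451] w 11.6 yang rad -1.6975
```

```bash
python3 - <<'E'
from h import *
for i in range(6):
    im=ctrl.get_image("wrist"); o=ctrl.get_obs(); print(o["moment"].round(3),o["qpos"][5].round(4),o["joint_torque"][5].round(3),round(o["width"],2))
cv2.imwrite("pics/w3.png",im[:,:,::-1])
E
```

```text
[-0.064  0.415  0.498] 1.3691 0.472 11.67
[-0.112  0.351  0.453] 1.3687 0.544 11.85
[-0.136  0.417  0.496] 1.3686 0.516 11.85
[-0.043  0.352  0.454] 1.3686 0.503 11.94
[-0.122  0.381  0.494] 1.3687 0.499 11.93
[-0.08   0.433  0.501] 1.3687 0.498 11.68
```

View pics/w3.png

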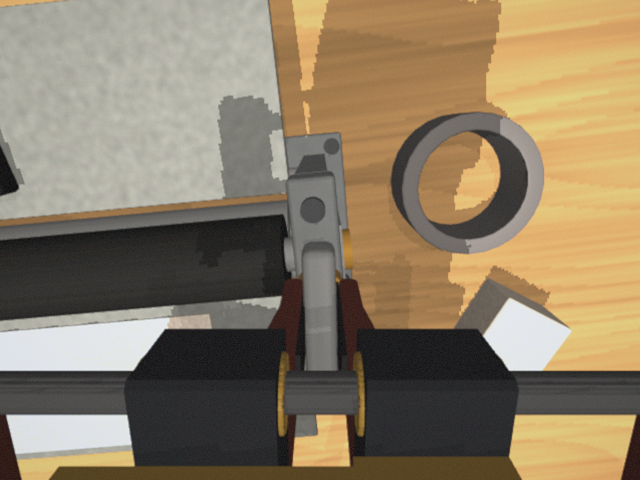

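>>> arm_command(deltas=[[0,0,0,-0.05],[0,0,0,-0.08],[0,0,0,-0.1],[0,0,0,-0.1],[0,0,0,-0.1],[0,0,0,-0.1],[0,0,0,-0.1],[0,0,0,-0.1],[0,0,0,-0.1],[0,0,0,-0.1]])

```text
t: 12.95
ee_pos: [488.0, -157.0, 198.6]
orientation: [1.734, 0.756, -1.727]
ft_force: [0.1, -1.6, 0.7]
width: 12.0
```

```bash
python3 s.py
```

```text
t 12.95 q6 0.4095 tau6 1.272 p [ 487.96 -156.98  198.62] F [ 0.1 -1.6  0.7] M [-0.308  0.299 -0.06 ] w 12.03 yang rad -0.7427
```

>>> arm_command(deltas=[[0,0,0,-0.1],[0,0,0,-0.1],[0,0,0,-0.1],[0,0,0,-0.1],[0,0,0,-0.1],[0,0,0,-0.1],[0,0,0,-0.1],[0,0,0,-0.1],[0,0,0,-0.1],[0,0,0,-0.1]])

```text
t: 13.95
ee_pos: [488.9, -157.2, 198.9]
orientation: [1.0, 1.323, -0.991]
ft_force: [-0.9, -0.2, 1.4]
width: 12.1
```

```bash
python3 s.py
```

```text
t 13.95 q6 -0.6243 tau6 1.273 p [ 488.91 -157.19  198.94] F [-0.9 -0.2  1.4] M [-0.117  0.15  -0.062] w 12.07 yang rad 0.2852
```

Remaining to q6 ≈ -1.955: 1.33 rad.

>>> arm_command(deltas=[[0,0,0,-0.1],[0,0,0,-0.1],[0,0,0,-0.1],[0,0,0,-0.1],[0,0,0,-0.1],[0,0,0,-0.1],[0,0,0,-0.1],[0,0,0,-0.1],[0,0,0,-0.1],[0,0,0,-0.1]])

```text
t: 14.95
ee_pos: [489.4, -156.5, 199.3]
orientation: [0.208, 1.55, -0.197]
ft_force: [-1.3, -0.5, 1.9]
width: 11.9
```

```bash
python3 s.py
```

```text
t 14.95 q6 -1.6581 tau6 1.271 p [ 489.36 -156.51  199.27] F [-1.3 -0.5  1.9] M [-0.038  0.182 -0.075] w 11.94 yang rad 1.3124
```

>>> arm_command(deltas=[[0,0,0,-0.1],[0,0,0,-0.1],[0,0,0,-0.07],[0,0,0,-0.03],[0,0,0,0],[0,0,0,0]])

```text
t: 15.55
ee_pos: [489.2, -156.2, 199.4]
orientation: [-0.031, 1.557, 0.044]
ft_force: [-0.5, -0.1, 0.5]
width: 11.8
```

```bash
python3 s.py
```

```text
t 15.55 q6 -1.9678 tau6 -0.131 p [ 489.22 -156.24  199.38] F [-0.5 -0.1  0.5] M [-0.137  0.131 -0.039] w 11.82 yang rad 1.6187
```

>>> arm_command(deltas=[[0,0,0,0],[0,0,0,0],[0,0,0,0],[0,0,0,0],[0,0,0,0],[0,0,0,0]], hand=0.06)

```text
t: 16.15
ee_pos: [490.3, -156.1, 199.4]
orientation: [-0.029, 1.555, 0.042]
ft_force: [-0.9, 0.8, -0.4]
width: 56.1
```

```bash
python3 s.py
```

```text
t 16.15 q6 -1.9656 tau6 0.001 p [ 490.26 -156.06  199.44] F [-0.9  0.8 -0.4] M [ 0.051 -0.159  0.013] w 56.06 yang rad 1.6158
```

>>> arm_command(deltas=[[-0.01,0,0,0],[-0.02,0,0,0],[-0.03,0,0,0],[-0.03,0,0,0],[-0.03,0,0,0],[-0.005,0,0,0],[0,0,0,0],[0,0,0,0]])

```text
t: 16.95
ee_pos: [487.5, -156.9, 331.7]
orientation: [-0.028, 1.555, 0.042]
ft_force: [-0.5, -0.1, -0.4]
width: 59.9
```

```bash
python3 s.py; python3 - <<'E'
from h import *
c=ctrl.get_calibration("wrist"); im=ctrl.get_image("wrist")[:,:,::-1]
cv2.imwrite("pics/w4.png",im)
np.savez("w4.npz",**{k:np.array(v) for k,v in c.items()})
cv2.imwrite("pics/t4.png",ctrl.get_image("top")[:,:,::-1])
E
```

```text
t 16.95 q6 -1.9634 tau6 0.0 p [ 487.47 -156.92  331.71] F [-0.5 -0.1 -0.4] M [ 0.061 -0.15   0.029] w 59.91 yang rad 1.6157
```

View pics/w4.png

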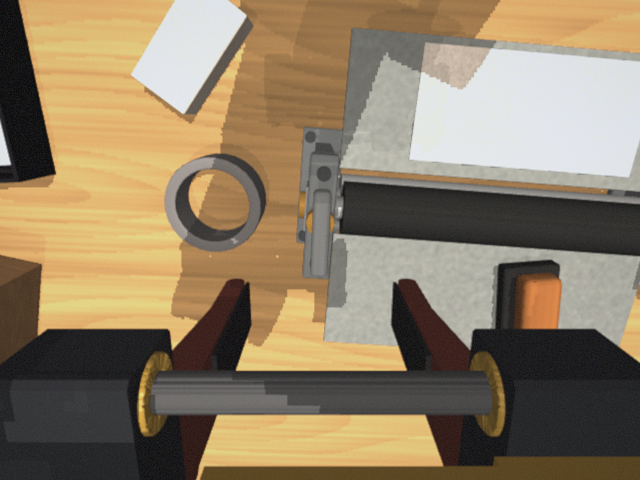

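View pics/t4.png

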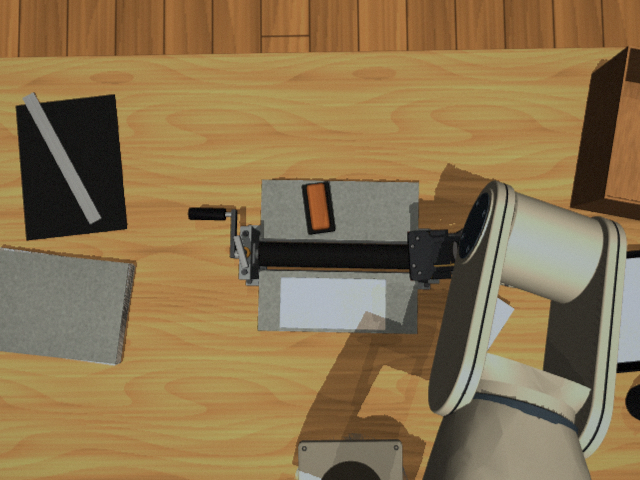

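```bash
python3 - <<'E'
import cv2
a=cv2.imread("pics/w4.png")[120:290,260:400]
cv2.imwrite("pics/z5.png",cv2.resize(a,None,fx=3.5,fy=3.5,interpolation=cv2.INTER_CUBIC))
E
```

```text
(no output)
```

View pics/z5.png

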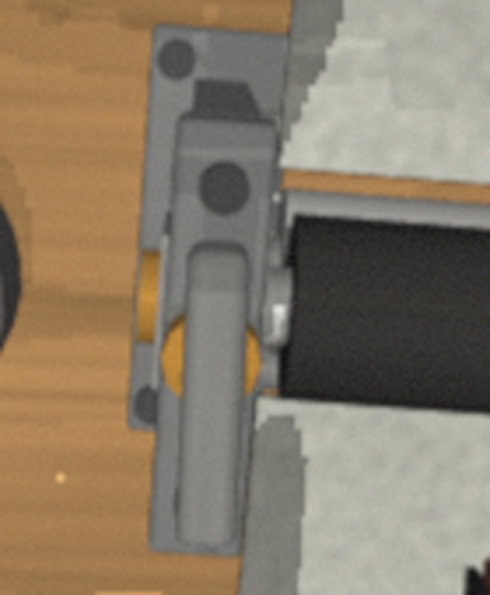

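```bash
python3 - <<'E'
from h import *
c={k:v for k,v in np.load("w4.npz").items()}
f=lambda x,y:((x+.5)/3.5+260-.5,(y+.5)/3.5+120-.5)
a=ray(c,*f(218,258),201);b=ray(c,*f(208,540),201)
print(a,b,np.degrees(np.arctan2(*(b-a)[1::-1])),(a+b)/2,np.linalg.norm(a-b))
E
python3 s.py
```

```text
[ 461.07241633 -156.76679944  201.        ] [ 517.39380672 -156.18947842  201.        ] 0.5872884012427431 [ 489.23311153 -156.47813893  201.        ] 56.32434922332038
t 17.05 q6 -1.9634 tau6 0.001 p [ 487.15 -156.81  330.97] F [-0.3 -0.2 -0.4] M [ 0.093 -0.115 -0.026] w 59.62 yang rad 1.6157
```

```bash
python3 -c "
from workcell import ctrl
print(ctrl.close_job())"
```

```text
the job is handed in; nothing more can be done
None
```

I set the no-crank screw by gripping its T-handle from above in one grasp, turning it clockwise to its stop and backing it off half a turn. I handed the job in at about 17 s; it reported no verdict.

- **Bottoming:** The torque began to rise after about 2.07 rad (0.33 turn) of clockwise turning. I turned on to about 0.18 rad past that point and held for over 0.3 s. The wrist moment read 0.45–0.50 N m there. That puts the pad squeeze at about 0.04–0.055 mm, inside the firm range. I worked this out from the torque and the angle; I did not measure the pad itself.
- **Back-off:** I then turned the handle counter-clockwise to 3.15 rad from the contact point, which is half a turn and about 1.0 mm up.
- **Final checks:** After letting go and lifting clear, the wrist picture put the bar at 0.6°, against 2.6° from the arm's joint reading. That 2° gap is far inside the ±36° allowed. The wrist force was near zero, so the arm was touching nothing.
- **Other items:** I never went near the crank-end screw. The tape, carton and smoothing block looked unmoved in the last pictures, but I did not measure them, and the arm partly hid the tape and carton in the last top view.

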